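# Sort the knife parts and the screwdriver off the bench mat into their trays

### The job

Clear the knifemaker's mat: lay the two handle scales in the cork-lined wooden tray, the two bare steel blade blanks in the black tin and the screwdriver in the red bin. Lay each one flat on the floor of its tray, side by side so that nothing lies on top of anything else or on a rim, and set them down rather than dropping them. Do not disturb the bottle or the roll of tape.

Things in the scene. Friction and masses are not known exactly. Their poses are not given: they have to be found in the camera images.
- amber_scale (a point): Amber-yellow knife-handle scale with a bright steel bolster at its +x end and two brass pins: a flat slab with round ends, 100 mm long (x), 28 mm wide (y), 9 mm thick (z), about 40 g. The point is its centre, half-way up; it lies flat on the mat, z up. Grasp it across its width.
- red_scale (a point): Dark red knife-handle scale, otherwise the same as the amber one: 100 x 28 x 9 mm, steel bolster at +x, about 40 g. The point is its centre, half-way up; lies flat on the mat, z up.
- drop_blank (a point): Bare steel blade blank with a pointed (drop-point) tip: flat bar 127 mm long (x, from -62 mm at the round tang end to +65 mm at the tip), 26 mm wide (y), 6 mm thick (z), about 140 g, three dark pin holes in the tang. The point is on its centre line, half-way up; the sides are straight and parallel from x = -49 to +13 mm, so it can be grasped across its width here. Lies flat on the mat, z up.
- sheep_blank (a point): Bare steel blade blank with a straight edge and a blunt sloping (sheepsfoot) tip: same sizes, axes and point as the other blank (127 x 26 x 6 mm, x from -62 to +65 mm).
- screwdriver (a point): Stubby screwdriver with a blue square handle, lying on the mat. Handle 22 x 22 mm in section and 76 mm long (x from -38 to +38 mm, black end cap out to -44 mm); the thin steel shank points to +x, its tip at +86 mm. About 60 g. The point is the middle of the handle, half-way up (11 mm above what it lies on). Grasp the handle across y.
- wood_tray: Light wooden tray with a brown cork floor, for the handle scales. Fixed in place. Inside 160 mm (x) by 140 mm (y), walls 7 mm thick. Origin: centre of its underside, which lies on the dark bench mat (top of the mat at z = 3 mm); floor 5 mm and rim 25 mm above the origin. x is its long side.
- black_tin: Black metal tin, open, with a bright bare-metal floor, for the blade blanks. Fixed in place. Inside 160 mm (x) by 140 mm (y), walls 3 mm thick with a small rolled rim. Origin: centre of its underside, on the mat; floor 5 mm, top of the rim 26 mm above the origin.
- red_bin: Red plastic open bin, for the screwdriver. Fixed in place. Inside 160 mm (x) by 140 mm (y), walls 4 mm thick with a 4 mm lip outward. Origin: centre of its underside, on the mat; floor 5 mm, rim 25 mm above the origin.
- bottle (a point): Bystander: small blue bottle with paper label and white cap, 36 mm in diameter, 102 mm tall, standing loose. The point is on its axis, 50 mm above its foot.
- tape (a point): Bystander: roll of cream masking tape lying flat and loose, 72 mm outside diameter, 24 mm high. The point is its centre, half-way up.

How it is judged:
At the end, for the whole second after the job is handed in: Scales in the wooden tray, blanks in the black tin, screwdriver in the red bin: each point within 72 mm (x) and 62 mm (y) of its tray's centre, at most 3 mm above its height when lying on the tray floor, long axis level within 0.12 rad, at rest (under 20 mm/s) (x of amber_scale in the frame of wood_tray between -0.072 and 0.072 m and y of amber_scale in the frame of wood_tray between -0.062 and 0.062 m and z of each of amber_scale, red_scale in the frame of wood_tray below 0.0125 m and angle between amber_scale's own x axis and vertical between 1.45 and 1.69 rad and linear speed of each of amber_scale_body, red_scale_body, drop_blank_body, sheep_blank_body, driver_body below 0.02 m/s and x of red_scale in the frame of wood_tray between -0.072 and 0.072 m and y of red_scale in the frame of wood_tray between -0.062 and 0.062 m and angle between red_scale's own x axis and vertical between 1.45 and 1.69 rad and x of drop_blank in the frame of black_tin between -0.072 and 0.072 m and y of drop_blank in the frame of black_tin between -0.062 and 0.062 m and z of each of drop_blank, sheep_blank in the frame of black_tin below 0.011 m and angle between drop_blank's own x axis and vertical between 1.45 and 1.69 rad and x of sheep_blank in the frame of black_tin between -0.072 and 0.072 m and y of sheep_blank in the frame of black_tin between -0.062 and 0.062 m and angle between sheep_blank's own x axis and vertical between 1.45 and 1.69 rad and x of screwdriver in the frame of red_bin between -0.072 and 0.072 m and y of screwdriver in the frame of red_bin between -0.062 and 0.062 m and z of screwdriver in the frame of red_bin below 0.019 m and angle between screwdriver's own x axis and vertical between 1.45 and 1.69 rad); the robot touches nothing.
It fails at once if a part is let go while more than 70 mm above the table (dropped or thrown) ((height (world z) of amber_scale above 0.07 m and contact force between the fingers and amber_scale_body below 0.05 N) or (height (world z) of red_scale above 0.07 m and contact force between the fingers and red_scale_body below 0.05 N) or (height (world z) of drop_blank above 0.07 m and contact force between the fingers and drop_blank_body below 0.05 N) or (height (world z) of sheep_blank above 0.07 m and contact force between the fingers and sheep_blank_body below 0.05 N) or (height (world z) of screwdriver above 0.07 m and contact force between the fingers and driver_body below 0.05 N)).
It fails at once if the bottle is shifted by more than 20 mm or tipped over (distance of bottle from where it was at the start of the episode above 0.02 m or angle between bottle's own z axis and vertical above 0.35 rad).
It fails at once if the tape is shifted by more than 20 mm or tipped over (distance of tape from where it was at the start of the episode above 0.02 m or angle between tape's own z axis and vertical above 0.35 rad).
It also fails if it takes over 128 s, if anything falls off the work surface, if the arm or the gripper's body presses on something with over 40 N, if the wrist force passes 120 N, or if a joint passes its speed limit or range.

### The arm

A 6-joint arm with a two-finger parallel gripper is mounted at the origin on the work surface. World frame = base frame: x ahead of the robot, y to its left, z up, the work surface at z = 0. Lengths are in m, angles in rad, forces in N, time in s.
With the tool pointing down it reaches from about 0.35 to 0.975 m from the base axis. Payload 4.9 kg.
Tool frame: the origin (TCP) lies at the very end of the fingers, on their centre line; the grasp point (between the pads) lies 19 mm behind it; z points along the fingers, y is the line along which they close (so a half turn about z gives the same grasp; the last joint's range is limited). The gripper opens to 85 mm and grips with 20 to 120 N. Pads are 22 mm wide; open, the fingers measure 114 mm over their backs; the gripper's body (76 mm by 85 mm) begins 54 mm behind the grasp point. The pads swing forward as they close: fully open they stand 13 mm farther back than shut.
Start: joints at [-1.235, 0.053, 1.613, -0, 1.476, -0.119], TCP at [0.275, -0.561, 0.231] pointing down, gripper open.
Joint ranges: [-3.01, 3.01], [-1.01, 2.22], [0.06, 2.58], [-1.02, 4.17], [0.09, 2.62], [-3.14, 3.14]. Speed limits (rad/s): [2.57, 2.57, 3.14, 3.14, 3.14, 3.14].

### API

Orientations are given as a rotation vector (axis times angle).
In Python, from station import * gives the robot as it stands.
- The arm moves only by the shell command python3 -m crank 'ROWS' [OPENING] [FORCE]. ROWS is JSON, a list of rows, each an object with "offset": the shift along the tool's x, y, z in m, a list of three; "twist": the turn, a rotation vector about the tool's x, y, z in degrees, a list of three. In form: [{"offset": [x, y, z], "twist": [rx, ry, rz]}, ...]. A call has 1 to 20 rows; each row is the pose to reach, as a shift and turn from the pose commanded when the call began, along the tool's axes at that moment; what a row does not reach only later rows make up. A row lasts 1/8 s, in which the tool goes at most 62.5 mm and 10.7 degrees, less where a joint would pass 70% of its speed; a pose out of reach is approached as far as the arm can. A call with a gripper value outside its range is refused whole. OPENING is the opening, from 0 (shut) to 1 (fully open), set as the call begins (- or left out, the last holds). The fingers move at their own pace and stop on an object; FORCE is the grip in N (left out, the last holds). Time passes only in rows, so rows that repeat a pose let the fingers close. It gives the time, the measured TCP pose, the force, the opening and the grip force at its end, in the units of the state.
- get_obs(): the state, without advancing time (a new reading comes with each control period).
- get_image(name): name is "scene" or "top"; returns the picture (400x640x3 uint8, red, green, blue); there is no depth.
- get_calibration(name): a dict with "intrinsics" (3x3 intrinsics, pixels), "k1" (the pictures are not rectified: a ray, as slopes to the right and down, at radius r is drawn at 1 + k1 r^2 times it, then the intrinsics apply), "world_from_camera" (4x4, takes a point from camera to world coordinates). Camera axes: x right, y up, looking along -z (the intrinsics and any distortion apply to the point x, -y, -z); pixel columns grow to the right and rows downward; lengths in m; the calibration is good to about 2 mm. A picture is of the moment at which its call begins. get_calibration takes no time and is no camera call.
- finish_job(): hands the job in; it is judged then, once.
Trained networks look in the newest picture that a camera, given by its name, has taken for a name from the list of things; names that differ only in an ending like _2 or _b are one class to them, and where a whole thing is asked for, a point or a joint stands for the part that bears it (a point fixed in the world has none). Each returns a list of dicts, best first, with "confidence" (0 to 1); they miss things now and then, are a little off and sometimes report something else, mostly with a low value. They report only what shows in the picture. A call takes as long as a camera call.
- cut_out(query, camera): "region" (400x640 bool, what is visible of it) and "rect" ([centre column, centre row, width, height] in pixels, round what is visible of it).
The state is a dict: "t": time; "q": joint angles; "dq": joint speeds; "effort": joint torques, N m; "tool_pos": TCP position; "tool_rot": TCP orientation; "contact_force": force on the tool from outside, world axes, zero at the start; "wrist_torque": the same for the moment, N m; "opening": finger opening in m; "grip_force": force on a finger pad.
Only numpy, scipy, OpenCV 4.12 (cv2) and the standard library are available. Lean on these libraries where they do the work, as an engineer would, in place of code of your own. Each camera call takes 0.05 s, during which the arm holds its last target. There are 200 camera calls.

## Working session

There is one attempt and no reset: what is moved stays moved. The work goes in short steps, Python scripts to look and compute and a shell command to move; the robot and the scene stay as the last step left them, time stands still between calls to the robot, and variables do not carry over. Pictures are saved under pics/ and viewed, at most 14 in all, crops included, and the job is handed in when it is done.

```bash
mkdir -p pics; ls; cat > h.py <<'E'
from station import *
import numpy as np, cv2
from scipy.spatial.transform import Rotation as R
def ray2z(cam,uv,z):
    c=get_calibration(cam);K=np.array(c["intrinsics"]);T=np.array(c["world_from_camera"]);k=c["k1"]
    uv=np.atleast_2d(np.asarray(uv,float))
    p=cv2.undistortPoints(uv[:,None],K,np.array([k,0,0,0,0.]))[:,0]
    d=np.c_[p[:,0],-p[:,1],-np.ones(len(p))]@T[:3,:3].T;o=T[:3,3]
    return o+d*((z-o[2])/d[:,2])[:,None]
E
python3 - <<'E'
from h import *
for n in("top","scene"):
    im=get_image(n);cv2.imwrite(f"pics/{n}0.png",im[...,::-1])
    c=get_calibration(n);print(n,np.round(c["world_from_camera"],3).tolist(),np.array(c["intrinsics"]).tolist(),c["k1"])
o=get_obs();print(o)
Z=dict(amber_scale=.012,red_scale=.012,drop_blank=.009,sheep_blank=.009,screwdriver=.014,wood_tray=.028,black_tin=.029,red_bin=.028,bottle=.05,tape=.027)
for n,z in Z.items():
    for r in cut_out(n,"top")[:2]:
        m=r["region"];ys,xs=np.nonzero(m)
        if len(xs)<5: continue
        P=ray2z("top",np.c_[xs,ys],z)[:,:2]
        mar=cv2.minAreaRect((P*1000).astype(np.float32))
        print(n,round(r["confidence"],2),np.round(r["rect"]),len(xs),"mean",np.round(P.mean(0),3),"mar",np.round(mar[0],0),np.round(mar[1]),round(mar[2],1))
E
```

```text
pics
top [[0.029, 0.997, -0.069, 0.481], [-1.0, 0.029, -0.001, 0.012], [0.001, 0.069, 0.998, 1.275], [0.0, 0.0, 0.0, 1.0]] [[506.9321512662303, 0.0, 320.6029805462938], [0.0, 506.9321512662303, 209.02682083742832], [0.0, 0.0, 1.0]] 0.037321643003809225
scene [[-0.711, -0.55, 0.439, 0.946], [0.703, -0.569, 0.426, 0.385], [0.015, 0.612, 0.791, 0.752], [0.0, 0.0, 0.0, 1.0]] [[382.5254203068517, 0.0, 320.4637399076395], [0.0, 382.5254203068517, 200.85504213389973], [0.0, 0.0, 1.0]] 0.01692450050183429
{'t': 0.1, 'q': array([-1.23499998e+00,  5.33093005e-02,  1.61416616e+00,  6.57967066e-06,
        1.47600341e+00, -1.19004624e-01]), 'dq': array([-0.00017775, -0.00040914, -0.00196051, -0.00061431, -0.00129767,
        0.00021344]), 'effort': array([-2.69697175e-04, -3.94908035e+01, -3.71361887e+01, -2.25852345e-04,
        3.90049769e-03, -8.69150767e-06]), 'tool_pos': array([ 0.27436302, -0.56092764,  0.23016886]), 'tool_rot': array([-3.05888731e+00, -7.07834675e-01,  3.10120553e-04]), 'contact_force': array([-0.48194993, -0.1124239 , -0.26601531]), 'wrist_torque': array([ 0.00523623, -0
[... 498 characters left out ...]
an [ 0.462 -0.201] mar [ 464. -200.] [118.  25.] 19.5
screwdriver 0.76 [324. 252.  16.  56.] 427 mean [0.453 0.003] mar [460.   2.] [ 27. 127.] 86.9
wood_tray 0.89 [178. 236.  69.  79.] 4703 mean [0.489 0.367] mar [489. 367.] [178. 161.] 6.0
black_tin 0.74 [326. 175.  64.  76.] 4078 mean [0.659 0.005] mar [658.   5.] [151. 171.] 84.6
red_bin 0.91 [480. 231.  66.  78.] 4731 mean [ 0.524 -0.381] mar [ 524. -381.] [181. 163.] 4.7
bottle 0.55 [255. 180.  18.  21.] 230 mean [0.631 0.18 ] mar [631. 181.] [47. 33.] 46.7
bottle 0.19 [368. 253.  13.  40.] 425 mean [ 0.465 -0.102] mar [ 464. -102.] [28. 94.] 86.0
tape 0.61 [404. 181.  27.  31.] 316 mean [ 0.639 -0.186] mar [ 639. -184.] [69. 71.] 28.3
```

```bash
python3 - <<'E'
import cv2
im=cv2.imread("pics/top0.png")
cv2.imwrite("pics/top0c.png",cv2.resize(im[125:295,125:525],None,fx=2,fy=2,interpolation=cv2.INTER_CUBIC))
cv2.imwrite("pics/top0d.png",cv2.resize(im[215:290,225:425],None,fx=4,fy=4,interpolation=cv2.INTER_CUBIC))
E
```

```text
(no output)
```

View pics/top0c.png

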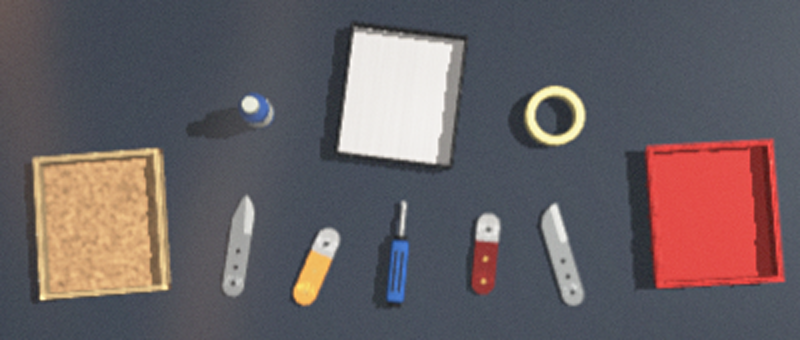

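View pics/top0d.png

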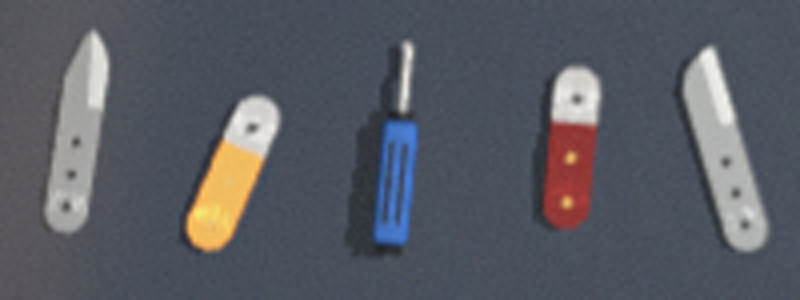

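View pics/scene0.png

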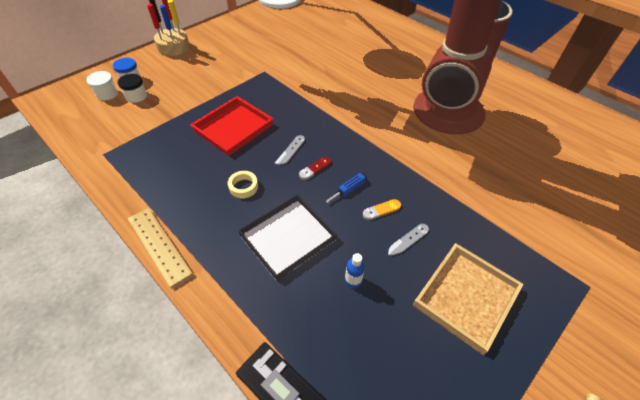

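The overhead picture shows every item clear of the others. In the 4x crop the drop blank runs from (63,233) to its tip at (95,30), amber from (210,250) to (257,96) and the driver from (388,250) to (408,42). Red runs from (567,229) to (577,67), and the sheepsfoot from (748,250) to (712,45). The network's labels match, and all +x ends point away from the robot.

```bash
cat >> h.py <<'E'
def midline(P,ax0,lo,hi,tail):
    """P Nx2 m; refine axis by midline fit; tail=distance from rear end to the point"""
    a=ax0/np.linalg.norm(ax0)
    for _ in range(6):
        n=np.array([-a[1],a[0]]);s=P@a;w=P@n
        x=s-np.percentile(s,0.5)-tail
        m=(x>lo)&(x<hi);k=np.polyfit(x[m],w[m],1)
        a=a+k[0]*n;a/=np.linalg.norm(a)
    n=np.array([-a[1],a[0]]);s=P@a;w=P@n;x=s-np.percentile(s,.5)-tail;m=(x>lo)&(x<hi)
    c=a*(np.percentile(s,.5)+tail)+n*np.median(w[m])
    return c,np.degrees(np.arctan2(a[1],a[0])),np.ptp(s),np.ptp(w[m])
def to(x,y,z,yaw):
    """offset/twist in tool axes from present pose to TCP xyz, tool x at yaw (deg), pointing down"""
    o=get_obs();A=R.from_rotvec(o["tool_rot"])
    B=R.from_matrix(np.array([[1,0,0],[0,-1,0],[0,0,-1.]]));B=R.from_euler("z",yaw,degrees=True)*B
    print("off",np.round(A.inv().apply(np.array([x,y,z])-o["tool_pos"]),4),"twist",np.round((A.inv()*B).as_rotvec(degrees=True),1))
E
python3 - <<'E'
from h import *
get_image("top")
S=dict(amber_scale=(.0165,-.035,.035,.05),red_scale=(.0165,-.035,.035,.05),drop_blank=(.012,-.049,.013,.062),sheep_blank=(.012,-.049,.013,.062),screwdriver=(.02,-.036,.036,.044))
for n,(z,lo,hi,t) in S.items():
    m=cut_out(n,"top")[0]["region"];ys,xs=np.nonzero(m)
    P=ray2z("top",np.c_[xs,ys],z)[:,:2]
    c,y,L,W=midline(P,np.array([1,0.]),lo,hi,t);print(n,np.round(c,4),"yaw",round(y,1),"L,W",round(L,3),round(W,3))
for n in("wood_tray","black_tin","red_bin"):
    m=cut_out(n,"top")[0]["region"];ys,xs=np.nonzero(m)
    P=ray2z("top",np.c_[xs,ys],.028)[:,:2];r=cv2.minAreaRect((P*1000).astype(np.float32));b=cv2.boxPoints(r)
    e=max([b[1]-b[0],b[2]-b[1]],key=np.linalg.norm);print(n,np.round(r[0]),np.round(r[1]),"yaw",round(np.degrees(np.arctan(e[1]/e[0])),1))
E
```

```text
amber_scale [0.4451 0.1023] yaw -22.3 L,W 0.096 0.027
red_scale [ 0.467  -0.1049] yaw -3.7 L,W 0.097 0.029
drop_blank [0.4669 0.1993] yaw -7.1 L,W 0.12 0.03
sheep_blank [ 0.4668 -0.1983] yaw 16.6 L,W 0.124 0.027
screwdriver [0.4394 0.0036] yaw -3.6 L,W 0.126 0.022
wood_tray [489. 367.] [176. 163.] yaw 5.2Traceback (most recent call last):
  File "<stdin>", line 9, in <module>
IndexError: list index out of range
```

```bash
python3 -c "
from h import *
to(.467,-.198,.10,16.6)"
```

```text
off [ 0.3326 -0.242   0.1313] twist [ 0.  -0.   9.5]
```

```bash
python3 -m crank '[{"offset":[0.05,-0.036,0.02],"twist":[0,0,2]},{"offset":[0.1,-0.072,0.04],"twist":[0,0,4]},{"offset":[0.15,-0.109,0.06],"twist":[0,0,6]},{"offset":[0.2,-0.145,0.08],"twist":[0,0,8]},{"offset":[0.25,-0.182,0.1],"twist":[0,0,9.5]},{"offset":[0.3,-0.218,0.12],"twist":[0,0,9.5]},{"offset":[0.333,-0.242,0.131],"twist":[0,0,9.5]},{"offset":[0.333,-0.242,0.131],"twist":[0,0,9.5]},{"offset":[0.333,-0.242,0.131],"twist":[0,0,9.5]}]' 0.65 40; python3 -c "
from h import *
to(.467,-.198,.0045,16.6)
cv2.imwrite('pics/s1.png',get_image('scene')[...,::-1][80:280,180:460].repeat(2,0).repeat(2,1))"
```

```text
t: 2.12
tool_pos: [0.4676, -0.198, 0.1007]
tool_rot: [3.108, 0.453, 0.0]
contact_force: [1.2, 0.7, -0.1]
opening: 0.0559
grip_force: 0.0
off [-0.0005 -0.0003  0.0962] twist [ 0. -0. -0.]
```

View pics/s1.png

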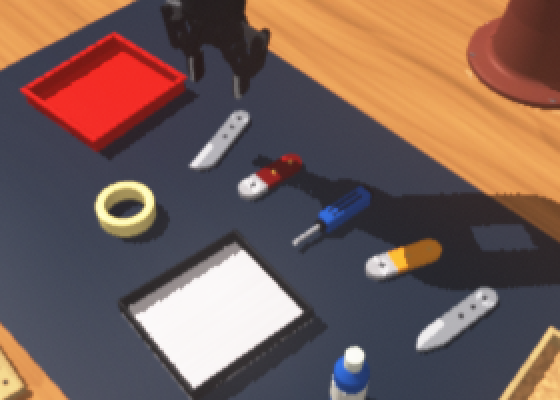

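The gripper hangs over the sheepsfoot blank, its fingers at about (195,70) and (238,90) in the crop, straddling the width. I'm descending to grip it.

```bash
python3 -m crank '[{"offset":[0,0,0.04],"twist":[0,0,0]},{"offset":[0,0,0.07],"twist":[0,0,0]},{"offset":[0,0,0.085],"twist":[0,0,0]},{"offset":[0,0,0.092],"twist":[0,0,0]},{"offset":[0,0,0.096],"twist":[0,0,0]},{"offset":[0,0,0.096],"twist":[0,0,0]}]'; python3 -m crank '[{"offset":[0,0,0],"twist":[0,0,0]},{"offset":[0,0,0],"twist":[0,0,0]},{"offset":[0,0,0],"twist":[0,0,0]},{"offset":[0,0,0],"twist":[0,0,0]},{"offset":[0,0,0],"twist":[0,0,0]},{"offset":[0,0,0],"twist":[0,0,0]}]' 0 60
```

```text
t: 2.92
tool_pos: [0.4679, -0.1982, 0.0051]
tool_rot: [3.108, 0.452, 0.002]
contact_force: [-1.5, 0.1, 1.0]
opening: 0.0557
grip_force: 0.0
t: 3.68
tool_pos: [0.4681, -0.1982, 0.0054]
tool_rot: [3.108, 0.452, 0.002]
contact_force: [-1.2, 0.2, 6.2]
opening: 0.0232
grip_force: 58.7
```

```bash
python3 -m crank '[{"offset":[0,0,-0.02],"twist":[0,0,0]},{"offset":[0,0,-0.05],"twist":[0,0,0]},{"offset":[0,0,-0.09],"twist":[0,0,0]},{"offset":[0,0,-0.115],"twist":[0,0,0]},{"offset":[0,0,-0.115],"twist":[0,0,0]}]'; python3 -c "
from h import *
to(.655,-.025,.12,-5.3)
cv2.imwrite('pics/s2.png',get_image('scene')[...,::-1][40:240,180:380].repeat(3,0).repeat(3,1))"
```

```text
t: 4.3
tool_pos: [0.4687, -0.1985, 0.1214]
tool_rot: [3.106, 0.452, 0.006]
contact_force: [-0.4, -0.7, -1.6]
opening: 0.0232
grip_force: 59.0
off [ 0.228  -0.1132  0.0017] twist [ 0.2 -0.2 21.9]
```

View pics/s2.png

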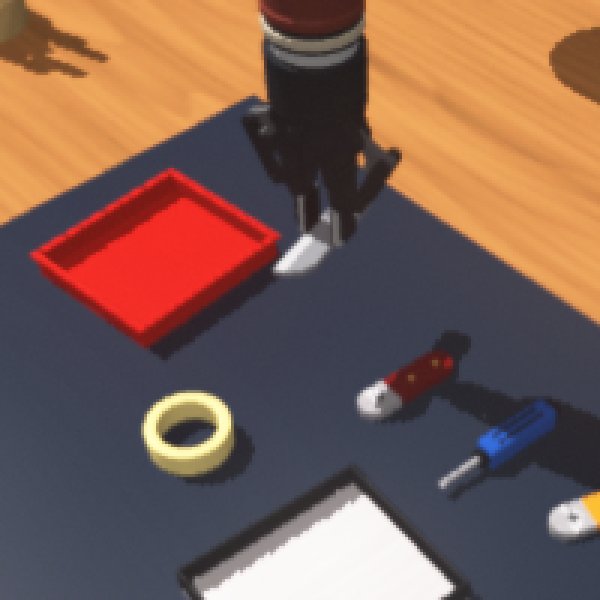

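The blank is held level between the fingers, its tip at (290,265). Next I carry it over the tin.

```bash
python3 -m crank '[{"offset":[0.03,-0.015,0],"twist":[0,0,3]},{"offset":[0.07,-0.035,0],"twist":[0,0,7]},{"offset":[0.11,-0.055,0],"twist":[0,0,11]},{"offset":[0.15,-0.075,0],"twist":[0,0,15]},{"offset":[0.19,-0.095,0],"twist":[0,0,19]},{"offset":[0.215,-0.107,0],"twist":[0,0,22]},{"offset":[0.228,-0.113,0],"twist":[0,0,22]},{"offset":[0.228,-0.113,0],"twist":[0,0,22]},{"offset":[0.228,-0.113,0],"twist":[0,0,22]}]'; python3 -c "
from h import *
to(.655,-.025,.012,-5.3)
cv2.imwrite('pics/s3.png',get_image('scene')[...,::-1][100:300,200:400].repeat(3,0).repeat(3,1))"
```

```text
t: 5.48
tool_pos: [0.6528, -0.0252, 0.1185]
tool_rot: [3.138, -0.15, -0.003]
contact_force: [0.3, 0.1, -1.4]
opening: 0.0233
grip_force: 59.0
off [ 0.0024 -0.0004  0.1065] twist [ 0.   0.1 -0.2]
```

View pics/s3.png

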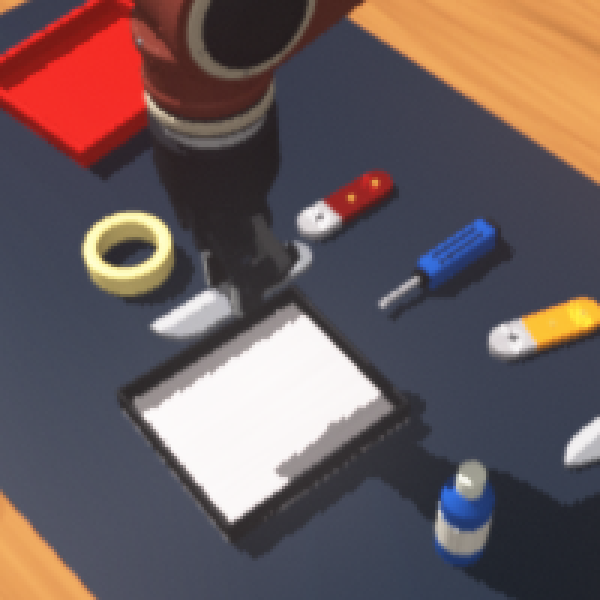

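The blank hangs above the tin's near-right side, parallel to it, with its tip at (155,328). I lower it and check the force.

```bash
python3 -m crank '[{"offset":[0.002,0,0.03],"twist":[0,0,0]},{"offset":[0.002,0,0.06],"twist":[0,0,0]},{"offset":[0.002,0,0.085],"twist":[0,0,0]},{"offset":[0.002,0,0.098],"twist":[0,0,0]},{"offset":[0.002,0,0.103],"twist":[0,0,0]},{"offset":[0.002,0,0.106],"twist":[0,0,0]},{"offset":[0.002,0,0.106],"twist":[0,0,0]}]'
```

```text
t: 6.4
tool_pos: [0.6563, -0.0248, 0.0142]
tool_rot: [3.138, -0.149, 0.002]
contact_force: [0.5, -0.1, -0.4]
opening: 0.0229
grip_force: 59.0
```

```bash
python3 -m crank '[{"offset":[0,0,0.0015],"twist":[0,0,0]},{"offset":[0,0,0.003],"twist":[0,0,0]},{"offset":[0,0,0.003],"twist":[0,0,0]}]'
```

```text
t: 6.78
tool_pos: [0.656, -0.0246, 0.0106]
tool_rot: [3.138, -0.149, 0.001]
contact_force: [-0.2, 0.0, -1.1]
opening: 0.0233
grip_force: 59.1
```

```bash
python3 -m crank '[{"offset":[0,0,0.001],"twist":[0,0,0]},{"offset":[0,0,0.001],"twist":[0,0,0]}]'; python3 -m crank '[{"offset":[0,0,0],"twist":[0,0,0]},{"offset":[0,0,0],"twist":[0,0,0]},{"offset":[0,0,0],"twist":[0,0,0]},{"offset":[0,0,-0.01],"twist":[0,0,0]},{"offset":[0,0,-0.06],"twist":[0,0,0]},{"offset":[0,0,-0.11],"twist":[0,0,0]},{"offset":[0,0,-0.11],"twist":[0,0,0]},{"offset":[0,0,-0.11],"twist":[0,0,0]}]' 0.45; python3 -c "
from h import *
to(.467,.199,.13,-7.1)"
```

```text
t: 7.02
tool_pos: [0.656, -0.0247, 0.0105]
tool_rot: [3.138, -0.149, 0.0]
contact_force: [-2.0, 0.8, 5.2]
opening: 0.0232
grip_force: 59.8
t: 8.02
tool_pos: [0.6556, -0.0246, 0.1196]
tool_rot: [3.138, -0.149, 0.001]
contact_force: [0.1, 0.5, 0.1]
opening: 0.0385
grip_force: 0.0
off [-0.209  -0.2048 -0.0105] twist [ 0.  -0.   1.7]
```

```bash
python3 -m crank '[{"offset":[-0.05,-0.02,-0.01],"twist":[0,0,0]},{"offset":[-0.1,-0.05,-0.01],"twist":[0,0,0]},{"offset":[-0.15,-0.09,-0.01],"twist":[0,0,1]},{"offset":[-0.19,-0.13,-0.01],"twist":[0,0,1.7]},{"offset":[-0.207,-0.17,0],"twist":[0,0,1.7]},{"offset":[-0.209,-0.205,0.03],"twist":[0,0,1.7]},{"offset":[-0.209,-0.205,0.05],"twist":[0,0,1.7]},{"offset":[-0.209,-0.205,0.05],"twist":[0,0,1.7]},{"offset":[-0.209,-0.205,0.05],"twist":[0,0,1.7]}]' 0.65; python3 -c "
from h import *
to(.467,.199,.0045,-7.1)
cv2.imwrite('pics/s4.png',get_image('scene')[...,::-1][130:330,200:500].repeat(2,0).repeat(2,1))"
```

```text
t: 9.15
tool_pos: [0.4669, 0.1989, 0.0691]
tool_rot: [3.135, -0.196, -0.001]
contact_force: [-0.6, 0.5, -0.5]
opening: 0.0556
grip_force: 0.0
off [ 0.0001 -0.0002  0.0646] twist [ 0.   0.  -0.1]
```

View pics/s4.png

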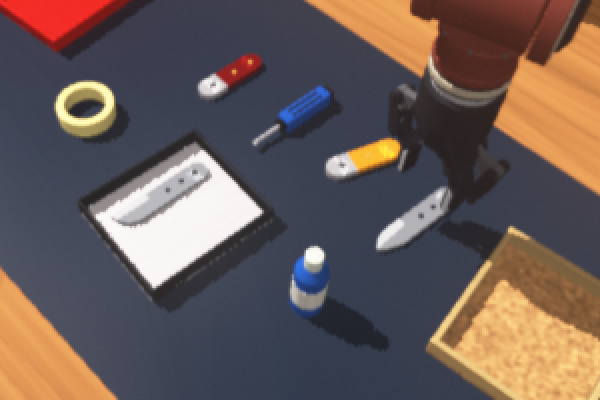

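The sheepsfoot lies flat in the right half of the tin, from (118,218) to (205,172), and the gripper straddles the drop blank. Now I grip it.

```bash
python3 -m crank '[{"offset":[0,0,0.03],"twist":[0,0,0]},{"offset":[0,0,0.053],"twist":[0,0,0]},{"offset":[0,0,0.061],"twist":[0,0,0]},{"offset":[0,0,0.065],"twist":[0,0,0]},{"offset":[0,0,0.065],"twist":[0,0,0]}]'; python3 -m crank '[{"offset":[0,0,0],"twist":[0,0,0]},{"offset":[0,0,0],"twist":[0,0,0]},{"offset":[0,0,0],"twist":[0,0,0]},{"offset":[0,0,0],"twist":[0,0,0]},{"offset":[0,0,0],"twist":[0,0,0]},{"offset":[0,0,0],"twist":[0,0,0]}]' 0 60;  python3 -m crank '[{"offset":[0,0,-0.02],"twist":[0,0,0]},{"offset":[0,0,-0.05],"twist":[0,0,0]},{"offset":[0,0,-0.09],"twist":[0,0,0]},{"offset":[0,0,-0.13],"twist":[0,0,0]},{"offset":[0,0,-0.15],"twist":[0,0,0]},{"offset":[0,0,-0.15],"twist":[0,0,0]}]';python3 -c "
from h import *
to(.660,.035,.15,-5.3)"
```

```text
t: 9.82
tool_pos: [0.4678, 0.1993, 0.0051]
tool_rot: [-3.135, 0.196, -0.002]
contact_force: [-0.8, -0.8, -0.1]
opening: 0.0555
grip_force: 0.0
t: 10.58
tool_pos: [0.4679, 0.1995, 0.0055]
tool_rot: [-3.135, 0.195, -0.002]
contact_force: [-2.0, -0.1, 6.4]
opening: 0.0233
grip_force: 59.3
t: 11.32
tool_pos: [0.4681, 0.1995, 0.156]
tool_rot: [-3.134, 0.195, -0.006]
contact_force: [-0.6, -0.6, -2.3]
opening: 0.0232
grip_force: 59.7
off [0.2108 0.1394 0.0065] twist [-0.1 -0.2 -1.8]
```

```bash
python3 -m crank '[{"offset":[0.01,0.03,0],"twist":[0,0,0]},{"offset":[0.03,0.07,0],"twist":[0,0,0]},{"offset":[0.06,0.105,0],"twist":[0,0,-1.8]},{"offset":[0.10,0.13,0],"twist":[0,0,-1.8]},{"offset":[0.145,0.139,0],"twist":[0,0,-1.8]},{"offset":[0.185,0.139,0],"twist":[0,0,-1.8]},{"offset":[0.211,0.139,0],"twist":[0,0,-1.8]},{"offset":[0.211,0.139,0.04],"twist":[0,0,-1.8]},{"offset":[0.211,0.139,0.08],"twist":[0,0,-1.8]},{"offset":[0.211,0.139,0.11],"twist":[0,0,-1.8]},{"offset":[0.211,0.139,0.11],"twist":[0,0,-1.8]},{"offset":[0.211,0.139,0.11],"twist":[0,0,-1.8]}]'; python3 -c "
from h import *
to(.660,.035,.0115,-5.3)"
```

```text
t: 12.82
tool_pos: [0.6593, 0.0351, 0.0444]
tool_rot: [3.138, -0.146, 0.0]
contact_force: [0.4, 0.4, -1.3]
opening: 0.0229
grip_force: 59.8
off [ 0.0007 -0.      0.0329] twist [ 0. -0. -0.]
```

```bash
python3 -m crank '[{"offset":[0,0,0.018],"twist":[0,0,0]},{"offset":[0,0,0.028],"twist":[0,0,0]},{"offset":[0,0,0.032],"twist":[0,0,0]},{"offset":[0,0,0.0335],"twist":[0,0,0]},{"offset":[0,0,0.0345],"twist":[0,0,0]},{"offset":[0,0,0.0345],"twist":[0,0,0]}]'
```

```text
t: 13.58
tool_pos: [0.6595, 0.0351, 0.0106]
tool_rot: [-3.138, 0.146, -0.001]
contact_force: [-2.8, -0.8, 2.9]
opening: 0.0232
grip_force: 60.4
```

Contact. I release, rise, and go on to the amber scale.

```bash
python3 -m crank '[{"offset":[0,0,0],"twist":[0,0,0]},{"offset":[0,0,0],"twist":[0,0,0]},{"offset":[0,0,0],"twist":[0,0,0]},{"offset":[0,0,-0.01],"twist":[0,0,0]},{"offset":[0,0,-0.06],"twist":[0,0,0]},{"offset":[0,0,-0.12],"twist":[0,0,0]},{"offset":[0,0,-0.12],"twist":[0,0,0]},{"offset":[0,0,-0.12],"twist":[0,0,0]}]' 0.45; python3 -c "
from h import *
to(.445,.102,.07,-22.3)"
```

```text
t: 14.58
tool_pos: [0.6593, 0.0351, 0.1305]
tool_rot: [-3.138, 0.146, -0.002]
contact_force: [0.0, 0.7, -0.3]
opening: 0.0387
grip_force: 0.0
off [-0.2197 -0.0467  0.0602] twist [-0.  -0.1 17. ]
```

```bash
python3 -m crank '[{"offset":[-0.05,-0.01,0],"twist":[0,0,4]},{"offset":[-0.1,-0.02,0],"twist":[0,0,8]},{"offset":[-0.15,-0.03,0],"twist":[0,0,12]},{"offset":[-0.19,-0.04,0.02],"twist":[0,0,17]},{"offset":[-0.22,-0.047,0.05],"twist":[0,0,17]},{"offset":[-0.22,-0.047,0.06],"twist":[0,0,17]},{"offset":[-0.22,-0.047,0.06],"twist":[0,0,17]}]' 0.6; python3 -c "
from h import *
to(.445,.102,.0055,-22.3)
cv2.imwrite('pics/s5.png',get_image('scene')[...,::-1][130:330,200:500].repeat(2,0).repeat(2,1))"
```

```text
t: 15.45
tool_pos: [0.4437, 0.1021, 0.0683]
tool_rot: [3.081, -0.608, -0.004]
contact_force: [0.2, 0.0, 0.6]
opening: 0.0512
grip_force: 0.0
off [ 0.0014 -0.0004  0.0628] twist [ 0.1  0.1 -0. ]
```

View pics/s5.png

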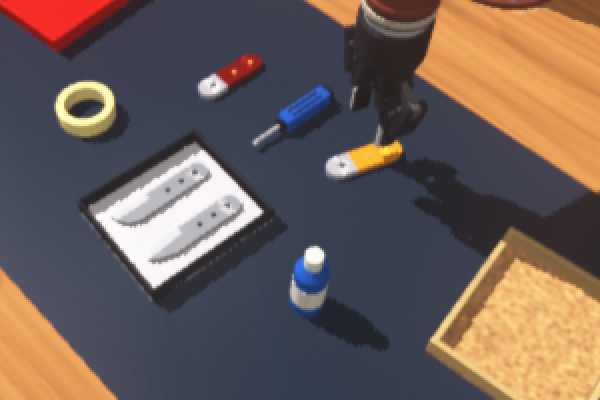

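Both blanks lie side by side in the tin, and the gripper straddles the amber scale at about (370,155).

```bash
python3 -m crank '[{"offset":[0.001,0,0.03],"twist":[0,0,0]},{"offset":[0.001,0,0.052],"twist":[0,0,0]},{"offset":[0.001,0,0.06],"twist":[0,0,0]},{"offset":[0.001,0,0.063],"twist":[0,0,0]},{"offset":[0.001,0,0.063],"twist":[0,0,0]}]'; python3 -m crank '[{"offset":[0,0,0],"twist":[0,0,0]},{"offset":[0,0,0],"twist":[0,0,0]},{"offset":[0,0,0],"twist":[0,0,0]},{"offset":[0,0,0],"twist":[0,0,0]},{"offset":[0,0,0],"twist":[0,0,0]},{"offset":[0,0,0],"twist":[0,0,0]}]' 0 50;  python3 -m crank '[{"offset":[0,0,-0.02],"twist":[0,0,0]},{"offset":[0,0,-0.05],"twist":[0,0,0]},{"offset":[0,0,-0.09],"twist":[0,0,0]},{"offset":[0,0,-0.12],"twist":[0,0,0]},{"offset":[0,0,-0.12],"twist":[0,0,0]}]';python3 -c "
from h import *
to(.492,.340,.12,5.2)"
```

```text
t: 16.12
tool_pos: [0.4464, 0.1019, 0.0077]
tool_rot: [-3.082, 0.609, -0.002]
contact_force: [-0.2, 0.2, 0.8]
opening: 0.0512
grip_force: 0.0
t: 16.88
tool_pos: [0.4465, 0.1021, 0.008]
tool_rot: [-3.082, 0.608, -0.003]
contact_force: [-2.2, -0.3, 6.3]
opening: 0.0256
grip_force: 49.5
t: 17.5
tool_pos: [0.4473, 0.1021, 0.1295]
tool_rot: [-3.081, 0.608, -0.009]
contact_force: [-0.1, -0.3, -1.2]
opening: 0.026
grip_force: 49.2
off [-0.0491 -0.237   0.0099] twist [ -0.1  -0.3 -27.5]
```

```bash
python3 -m crank '[{"offset":[-0.006,-0.03,0],"twist":[0,0,-3]},{"offset":[-0.014,-0.07,0],"twist":[0,0,-8]},{"offset":[-0.022,-0.11,0],"twist":[0,0,-13]},{"offset":[-0.03,-0.15,0],"twist":[0,0,-18]},{"offset":[-0.038,-0.19,0],"twist":[0,0,-23]},{"offset":[-0.046,-0.22,0],"twist":[0,0,-27.5]},{"offset":[-0.049,-0.237,0],"twist":[0,0,-27.5]},{"offset":[-0.049,-0.237,0.03],"twist":[0,0,-27.5]},{"offset":[-0.049,-0.237,0.06],"twist":[0,0,-27.5]},{"offset":[-0.049,-0.237,0.08],"twist":[0,0,-27.5]},{"offset":[-0.049,-0.237,0.08],"twist":[0,0,-27.5]},{"offset":[-0.049,-0.237,0.08],"twist":[0,0,-27.5]}]'; python3 -c "
from h import *
to(.492,.340,.013,5.2)
cv2.imwrite('pics/s6.png',get_image('scene')[...,::-1][200:360,360:560].repeat(3,0).repeat(3,1))"
```

```text
t: 19.0
tool_pos: [0.4909, 0.34, 0.0478]
tool_rot: [-3.138, -0.141, -0.002]
contact_force: [-0.9, -0.2, 0.2]
opening: 0.0257
grip_force: 49.3
off [0.001  0.0001 0.0348] twist [-0.  -0.1 -0.1]
```

View pics/s6.png

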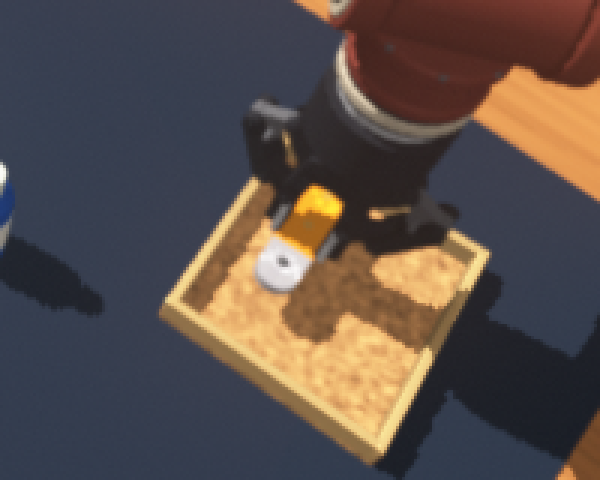

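The amber scale hangs over the left half of the cork at (300,240), clear of the left wall. I lower it.

```bash
python3 -m crank '[{"offset":[0,0,0.018],"twist":[0,0,0]},{"offset":[0,0,0.029],"twist":[0,0,0]},{"offset":[0,0,0.033],"twist":[0,0,0]},{"offset":[0,0,0.0345],"twist":[0,0,0]},{"offset":[0,0,0.0355],"twist":[0,0,0]},{"offset":[0,0,0.0355],"twist":[0,0,0]}]'
```

```text
t: 19.8
tool_pos: [0.4891, 0.3393, 0.0129]
tool_rot: [3.136, 0.142, -0.007]
contact_force: [-9.1, -4.7, 15.4]
opening: 0.0259
grip_force: 51.1
```

```bash
python3 -m crank '[{"offset":[0,0,-0.0005],"twist":[0,0,0]},{"offset":[0,0,-0.0005],"twist":[0,0,0]},{"offset":[0,0,-0.0005],"twist":[0,0,0]},{"offset":[0,0,-0.01],"twist":[0,0,0]},{"offset":[0,0,-0.06],"twist":[0,0,0]},{"offset":[0,0,-0.12],"twist":[0,0,0]},{"offset":[0,0,-0.12],"twist":[0,0,0]},{"offset":[0,0,-0.12],"twist":[0,0,0]}]' 0.46; python3 -c "
from h import *
to(.467,-.105,.13,-3.7)"
```

```text
t: 20.8
tool_pos: [0.4903, 0.3398, 0.1318]
tool_rot: [-3.138, -0.141, -0.001]
contact_force: [-0.4, 0.5, 0.1]
opening: 0.0394
grip_force: 0.0
off [-0.0632  0.4409  0.0016] twist [-0.  -0.   8.9]
```

```bash
python3 -m crank '[{"offset":[-0.008,0.055,0],"twist":[0,0,1]},{"offset":[-0.016,0.11,0],"twist":[0,0,2]},{"offset":[-0.024,0.165,0],"twist":[0,0,3]},{"offset":[-0.032,0.22,0],"twist":[0,0,4]},{"offset":[-0.04,0.275,0],"twist":[0,0,5]},{"offset":[-0.048,0.33,0],"twist":[0,0,7]},{"offset":[-0.056,0.385,0],"twist":[0,0,9]},{"offset":[-0.063,0.425,0.02],"twist":[0,0,9]},{"offset":[-0.063,0.441,0.05],"twist":[0,0,9]},{"offset":[-0.063,0.441,0.06],"twist":[0,0,9]},{"offset":[-0.063,0.441,0.06],"twist":[0,0,9]}]' 0.6; python3 -c "
from h import *
to(.467,-.105,.0065,-3.7)
cv2.imwrite('pics/s7.png',get_image('scene')[...,::-1][110:360,240:540].repeat(2,0).repeat(2,1))"
```

```text
t: 22.18
tool_pos: [0.4657, -0.1039, 0.0695]
tool_rot: [-3.138, 0.105, 0.006]
contact_force: [0.4, 0.2, 0.2]
opening: 0.0516
grip_force: 0.0
off [0.0016 0.0011 0.063 ] twist [-0.1  0.2 -0.1]
```

View pics/s7.png

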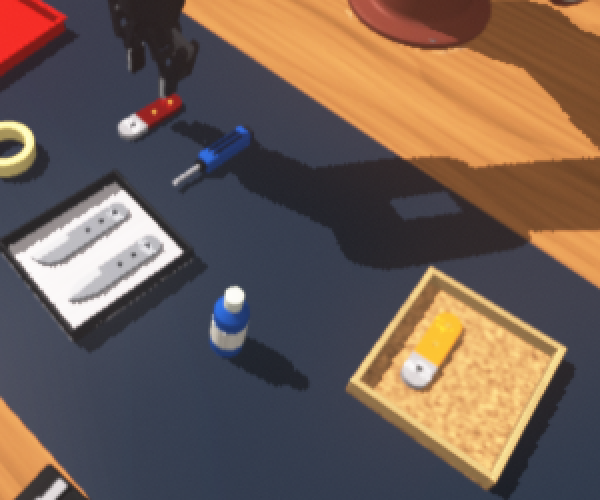

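The amber scale lies flat in the left half of the wooden tray at (433,350), and the gripper is above the red scale at (150,115).

```bash
python3 -m crank '[{"offset":[0.001,0.001,0.03],"twist":[0,0,0]},{"offset":[0.001,0.001,0.052],"twist":[0,0,0]},{"offset":[0.001,0.001,0.06],"twist":[0,0,0]},{"offset":[0.001,0.001,0.063],"twist":[0,0,0]},{"offset":[0.001,0.001,0.063],"twist":[0,0,0]}]'; python3 -m crank '[{"offset":[0,0,0],"twist":[0,0,0]},{"offset":[0,0,0],"twist":[0,0,0]},{"offset":[0,0,0],"twist":[0,0,0]},{"offset":[0,0,0],"twist":[0,0,0]},{"offset":[0,0,0],"twist":[0,0,0]},{"offset":[0,0,0],"twist":[0,0,0]}]' 0 50;  python3 -m crank '[{"offset":[0,0,-0.02],"twist":[0,0,0]},{"offset":[0,0,-0.05],"twist":[0,0,0]},{"offset":[0,0,-0.09],"twist":[0,0,0]},{"offset":[0,0,-0.13],"twist":[0,0,0]},{"offset":[0,0,-0.13],"twist":[0,0,0]}]';python3 -c "
from h import *
to(.486,.400,.14,5.2)"
```

```text
t: 22.85
tool_pos: [0.4688, -0.1062, 0.0093]
tool_rot: [3.139, -0.105, 0.002]
contact_force: [-0.4, 0.1, 0.8]
opening: 0.0514
grip_force: 0.0
t: 23.6
tool_pos: [0.4689, -0.1065, 0.0095]
tool_rot: [3.139, -0.105, 0.002]
contact_force: [-1.0, 0.7, 6.1]
opening: 0.0252
grip_force: 49.0
t: 24.22
tool_pos: [0.4705, -0.1071, 0.1425]
tool_rot: [3.137, -0.105, 0.012]
contact_force: [-0.8, 0.5, -0.7]
opening: 0.0251
grip_force: 49.1
off [-0.0186 -0.507   0.0011] twist [ 0.2 -0.4 -9. ]
```

```bash
python3 -m crank '[{"offset":[-0.001,-0.02,0],"twist":[0,0,0]},{"offset":[-0.002,-0.055,0],"twist":[0,0,-1]},{"offset":[-0.004,-0.1,0],"twist":[0,0,-2]},{"offset":[-0.006,-0.15,0],"twist":[0,0,-3]},{"offset":[-0.008,-0.2,0],"twist":[0,0,-4]},{"offset":[-0.01,-0.25,0],"twist":[0,0,-5]},{"offset":[-0.012,-0.3,0],"twist":[0,0,-6]},{"offset":[-0.014,-0.35,0],"twist":[0,0,-7]},{"offset":[-0.016,-0.4,0],"twist":[0,0,-8]},{"offset":[-0.018,-0.45,0],"twist":[0,0,-9]},{"offset":[-0.019,-0.49,0],"twist":[0,0,-9]},{"offset":[-0.019,-0.507,0],"twist":[0,0,-9]},{"offset":[-0.019,-0.507,0.03],"twist":[0,0,-9]},{"offset":[-0.019,-0.507,0.07],"twist":[0,0,-9]},{"offset":[-0.019,-0.507,0.09],"twist":[0,0,-9]},{"offset":[-0.019,-0.507,0.09],"twist":[0,0,-9]},{"offset":[-0.019,-0.507,0.09],"twist":[0,0,-9]}]'; python3 -c "
from h import *
to(.486,.400,.0145,5.2)
cv2.imwrite('pics/s8.png',get_image('scene')[...,::-1][200:360,360:560].repeat(3,0).repeat(3,1))"
```

```text
t: 26.35
tool_pos: [0.4841, 0.4013, 0.0498]
tool_rot: [-3.137, -0.141, -0.003]
contact_force: [-0.5, 0.1, 0.6]
opening: 0.0253
grip_force: 49.2
off [0.0017 0.0015 0.0353] twist [-0.1 -0.1 -0.1]
```

View pics/s8.png

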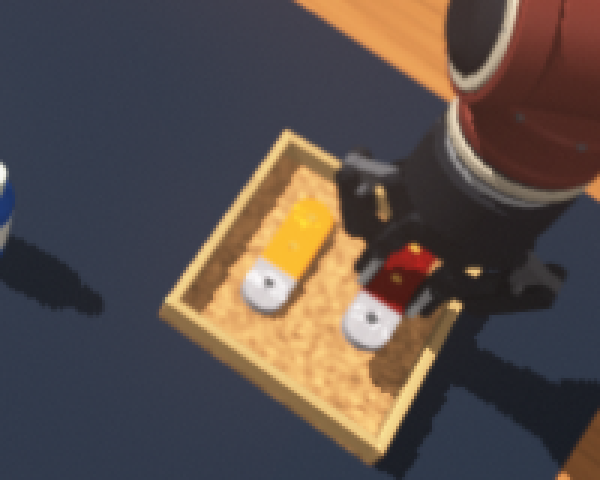

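The red scale hangs parallel to the amber one at (390,295), with clearance on both sides. I lower it, nudging 3 mm away from the right wall.

```bash
python3 -m crank '[{"offset":[0.001,0.004,0.015],"twist":[0,0,0]},{"offset":[0.001,0.004,0.028],"twist":[0,0,0]},{"offset":[0.001,0.004,0.033],"twist":[0,0,0]},{"offset":[0.001,0.004,0.0345],"twist":[0,0,0]},{"offset":[0.001,0.004,0.035],"twist":[0,0,0]},{"offset":[0.001,0.004,0.035],"twist":[0,0,0]}]'
```

```text
t: 27.15
tool_pos: [0.4834, 0.3964, 0.0145]
tool_rot: [3.136, 0.142, -0.006]
contact_force: [-7.7, -4.8, 11.9]
opening: 0.0251
grip_force: 51.4
```

```bash
python3 -m crank '[{"offset":[0,0,-0.0005],"twist":[0,0,0]},{"offset":[0,0,-0.0005],"twist":[0,0,0]},{"offset":[0,0,-0.0005],"twist":[0,0,0]},{"offset":[0,0,-0.01],"twist":[0,0,0]},{"offset":[0,0,-0.06],"twist":[0,0,0]},{"offset":[0,0,-0.12],"twist":[0,0,0]},{"offset":[0,0,-0.12],"twist":[0,0,0]},{"offset":[0,0,-0.12],"twist":[0,0,0]}]' 0.46; python3 -c "
from h import *
to(.439,.0036,.13,-3.6)"
```

```text
t: 28.15
tool_pos: [0.4845, 0.3971, 0.1338]
tool_rot: [-3.138, -0.141, -0.001]
contact_force: [-0.5, -0.5, -0.5]
opening: 0.0391
grip_force: 0.0
off [-0.0807  0.3879  0.0036] twist [-0.  -0.   8.8]
```

```bash
python3 -m crank '[{"offset":[-0.01,0.05,0],"twist":[0,0,1]},{"offset":[-0.021,0.1,0],"twist":[0,0,3]},{"offset":[-0.031,0.15,0],"twist":[0,0,4]},{"offset":[-0.042,0.2,0],"twist":[0,0,5]},{"offset":[-0.052,0.25,0],"twist":[0,0,6]},{"offset":[-0.063,0.3,0],"twist":[0,0,8]},{"offset":[-0.073,0.35,0],"twist":[0,0,8.8]},{"offset":[-0.081,0.388,0],"twist":[0,0,8.8]},{"offset":[-0.081,0.388,0.04],"twist":[0,0,8.8]},{"offset":[-0.081,0.388,0.06],"twist":[0,0,8.8]},{"offset":[-0.081,0.388,0.06],"twist":[0,0,8.8]}]' 0.6; python3 -c "
from h import *
to(.439,.0036,.010,-3.6)
cv2.imwrite('pics/s9.png',get_image('scene')[...,::-1][110:360,240:540].repeat(2,0).repeat(2,1))"
```

```text
t: 29.52
tool_pos: [0.4355, 0.0037, 0.0696]
tool_rot: [-3.139, 0.1, 0.013]
contact_force: [0.6, -0.0, 0.2]
opening: 0.051
grip_force: 0.0
off [ 0.004  -0.      0.0596] twist [-0.   0.5 -0.1]
```

View pics/s9.png

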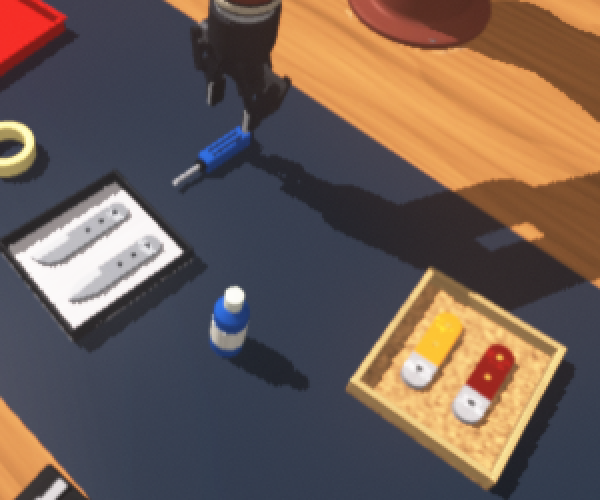

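Both scales lie flat side by side in the tray, and the gripper is over the driver handle at (225,148).

```bash
python3 -m crank '[{"offset":[0.001,0,0.03],"twist":[0,0,0]},{"offset":[0.001,0,0.05],"twist":[0,0,0]},{"offset":[0.001,0,0.059],"twist":[0,0,0]},{"offset":[0.001,0,0.061],"twist":[0,0,0]},{"offset":[0.001,0,0.061],"twist":[0,0,0]}]'; python3 -m crank '[{"offset":[0,0,0],"twist":[0,0,0]},{"offset":[0,0,0],"twist":[0,0,0]},{"offset":[0,0,0],"twist":[0,0,0]},{"offset":[0,0,0],"twist":[0,0,0]},{"offset":[0,0,0],"twist":[0,0,0]},{"offset":[0,0,0],"twist":[0,0,0]}]' 0 50;  python3 -m crank '[{"offset":[0,0,-0.02],"twist":[0,0,0]},{"offset":[0,0,-0.05],"twist":[0,0,0]},{"offset":[0,0,-0.09],"twist":[0,0,0]},{"offset":[0,0,-0.12],"twist":[0,0,0]},{"offset":[0,0,-0.12],"twist":[0,0,0]}]';python3 -c "
from h import *
to(.503,-.385,.13,4.5)"
```

```text
t: 30.2
tool_pos: [0.4404, 0.0033, 0.0132]
tool_rot: [3.14, -0.1, 0.002]
contact_force: [0.5, 0.4, -0.3]
opening: 0.0511
grip_force: 0.0
t: 30.95
tool_pos: [0.4405, 0.0032, 0.0133]
tool_rot: [3.14, -0.1, 0.003]
contact_force: [-1.0, 0.1, 6.3]
opening: 0.0207
grip_force: 51.3
t: 31.58
tool_pos: [0.4413, 0.0031, 0.1347]
tool_rot: [3.139, -0.1, 0.008]
contact_force: [0.3, 0.8, -0.3]
opening: 0.0204
grip_force: 50.6
off [0.0862 0.3834 0.0054] twist [ 0.1 -0.3 -8.1]
```

```bash
python3 -m crank '[{"offset":[0.004,0.02,0],"twist":[0,0,0]},{"offset":[0.012,0.055,0],"twist":[0,0,-1]},{"offset":[0.022,0.1,0],"twist":[0,0,-2]},{"offset":[0.034,0.15,0],"twist":[0,0,-3]},{"offset":[0.045,0.2,0],"twist":[0,0,-4]},{"offset":[0.056,0.25,0],"twist":[0,0,-5]},{"offset":[0.067,0.3,0],"twist":[0,0,-6]},{"offset":[0.078,0.345,0],"twist":[0,0,-7]},{"offset":[0.084,0.373,0],"twist":[0,0,-8]},{"offset":[0.086,0.383,0],"twist":[0,0,-8]},{"offset":[0.086,0.383,0.03],"twist":[0,0,-8]},{"offset":[0.086,0.383,0.06],"twist":[0,0,-8]},{"offset":[0.086,0.383,0.08],"twist":[0,0,-8]},{"offset":[0.086,0.383,0.08],"twist":[0,0,-8]},{"offset":[0.086,0.383,0.08],"twist":[0,0,-8]}]'; python3 -c "
from h import *
to(.503,-.385,.0185,4.5)
cv2.imwrite('pics/s10.png',get_image('scene')[...,::-1][40:200,150:350].repeat(3,0).repeat(3,1))"
```

```text
t: 33.45
tool_pos: [0.5017, -0.3846, 0.0533]
tool_rot: [3.138, 0.12, 0.002]
contact_force: [0.4, 0.5, 0.4]
opening: 0.0203
grip_force: 50.6
off [0.0012 0.0005 0.0348] twist [ 0.1 -0.1 -0.1]
```

View pics/s10.png

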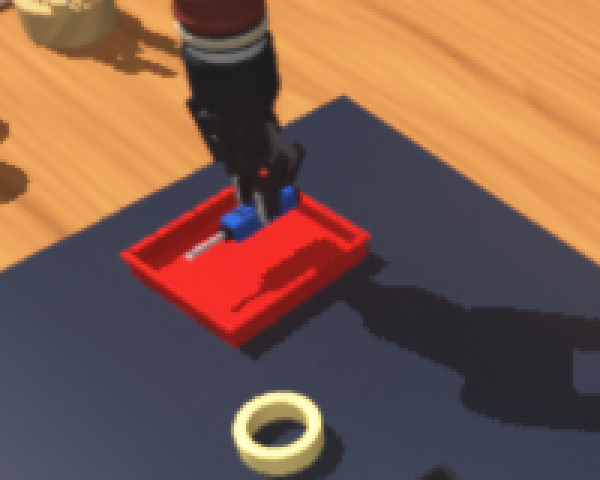

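The driver hangs level over the bin, handle at (255,215) and tip at (190,255), inside the walls. I lower it.

```bash
python3 -m crank '[{"offset":[0.001,0,0.015],"twist":[0,0,0]},{"offset":[0.001,0,0.028],"twist":[0,0,0]},{"offset":[0.001,0,0.033],"twist":[0,0,0]},{"offset":[0.001,0,0.0345],"twist":[0,0,0]},{"offset":[0.001,0,0.035],"twist":[0,0,0]},{"offset":[0.001,0,0.035],"twist":[0,0,0]}]'
```

```text
t: 34.25
tool_pos: [0.5014, -0.3837, 0.0183]
tool_rot: [-3.137, -0.12, 0.004]
contact_force: [-5.6, 4.1, 10.1]
opening: 0.0202
grip_force: 51.9
```

```bash
python3 -m crank '[{"offset":[0,0,-0.0005],"twist":[0,0,0]},{"offset":[0,0,-0.0005],"twist":[0,0,0]},{"offset":[0,0,-0.0005],"twist":[0,0,0]},{"offset":[0,0,-0.01],"twist":[0,0,0]},{"offset":[0,0,-0.06],"twist":[0,0,0]},{"offset":[0,0,-0.12],"twist":[0,0,0]},{"offset":[-0.06,0,-0.16],"twist":[0,0,0]},{"offset":[-0.1,0,-0.2],"twist":[0,0,0]},{"offset":[-0.1,0,-0.2],"twist":[0,0,0]},{"offset":[-0.1,0,-0.2],"twist":[0,0,0]}]' 0.46; python3 -c "
from h import *
im=get_image('scene')[...,::-1][80:360,170:540]
cv2.imwrite('pics/s11.png',cv2.resize(im,None,fx=2,fy=2))"
```

```text
t: 35.5
tool_pos: [0.4025, -0.3919, 0.2177]
tool_rot: [3.139, 0.119, 0.001]
contact_force: [-0.4, 0.4, -1.1]
opening: 0.0394
grip_force: 0.0
```

View pics/s11.png

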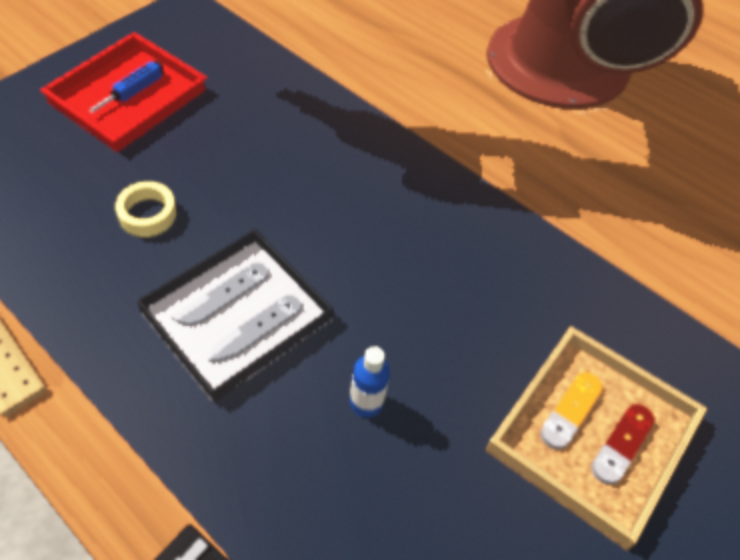

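The driver lies in the bin at (130,85), the blanks in the tin at (225,295) and (255,330), and the scales in the tray at (572,410) and (625,443). The bottle and tape have not moved.

```bash
python3 -c "
from station import *
print(finish_job())"
```

```text
the job is handed in; nothing more can be done
None
```

The job is handed in at about 35 s: the last picture shows both scales in the wooden tray, both blanks in the black tin and the screwdriver in the red bin, each lying flat and apart, with the bottle and tape apparently unmoved (the judge returned no verdict).

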